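# Add the moulded ring to the parts tote and tip the lot into the cut-off corner

### The arm

A 6-joint arm with a two-finger parallel gripper is mounted at the origin on the work surface. World frame = base frame: x ahead of the robot, y to its left, z up, the work surface at z = 0. Lengths are in m, angles in rad, forces in N, time in s.
With the tool pointing down it reaches from about 0.275 to 0.75 m from the base axis. Payload 10.2 kg.
Tool frame: the origin (TCP) lies on the mounting face of the last link; the fingertips stand 173 mm ahead of it and the grasp point (between the pads) lies 155 mm ahead of it; z points along the fingers, y is the line along which they close (so a half turn about z gives the same grasp; the last joint's range is limited). The gripper opens to 85 mm and grips with 20 to 120 N. Pads are 22 mm wide; open, the fingers measure 114 mm over their backs; the gripper's body (76 mm by 85 mm) begins 54 mm behind the grasp point. The pads swing forward as they close: fully open they stand 13 mm farther back than shut.
Start: joints at [-1.468, 0.313, 1.498, -0, 1.331, -0.223], TCP at [0.168, -0.497, 0.405] pointing down, gripper open.
Joint ranges: [-2.94, 2.94], [-0.97, 2.17], [0.19, 2.56], [-1.23, 4.37], [0.02, 3.11], [-2.88, 2.88]. Speed limits (rad/s): [2.39, 2.39, 3.01, 3.14, 3.14, 3.14].

### API

Orientations are given as a unit quaternion [w, x, y, z].
In Python, from station import ctrl gives the robot as it stands.
- The arm moves only by the tool carry_out, never from a script. Its argument "deltas" is a list of rows, each an object of numbers: "hand": the opening, from 0 (shut) to 1 (fully open); "dx", "dy", "dz": the shift along the tool's x, y, z in mm; "ax", "ay", "az": the turn, a rotation vector about the tool's x, y, z in degrees. In form: [{"hand": .., "dx": .., "dy": .., "dz": .., "ax": .., "ay": .., "az": ..}, ...]. A call has 1 to 10 rows; each row shifts and turns the commanded pose from where the row before left it, along the tool's axes as they then stand; what a row does not reach is not made up. A row lasts 1/12 s, in which the tool goes at most 41.7 mm and 7.16 degrees, less where a joint would pass 70% of its speed; a pose out of reach is approached as far as the arm can. A call with a gripper value outside its range is refused whole. The fingers move at their own pace and stop on an object; the grip force is fixed at half the most. Time passes only in rows, so rows that do not move let the fingers close. It gives the time, the measured TCP pose, the force, the opening and the grip force at its end, in the units of the state.
- ctrl.state(): the state, without advancing time (a new reading comes with each control period).
- ctrl.capture(name): name is "side" or "top" or "wrist"; returns a dict with "pixels" (480x640x3 uint8, red, green, blue), "range_z" (480x640 float32, m along the optical axis (not along the pixel's ray), 0 where there is no reading), "fov_y" (degrees; the focal length in pixels is half the picture's height over the tangent of half this angle, whatever the lens; pixels are square), "cx", "cy" (the principal point, pixels), "rvec" (rotation vector, rad) and "tvec" (3), from world to camera coordinates, as OpenCV has them; the wrist camera has in their place "mount" (4x4, takes a point from camera to tool coordinates, whose origin is the TCP and whose axes are the flange's). Camera axes: x right, y down, z forward; pixel columns grow to the right and rows downward; lengths in m; the calibration is good to about 2 mm. A picture is of the moment at which its call begins: read the wrist's pose just before it.
- ctrl.close_job(): hands the job in; it is judged then, once.
The state is a dict: "time": time; "joints": joint angles; "joint_vel": joint speeds; "joint_efforts": joint torques, N m; "ee_pos": TCP position; "eef_rot": TCP orientation; "contact_force": force on the tool from outside, world axes, zero at the start; "ft_torque": the same for the moment, N m; "finger_gap": finger opening in m; "grasp_force": force on a finger pad.
Only numpy, scipy, OpenCV 4.12 (cv2) and the standard library are available. Lean on these libraries where they do the work, as an engineer would, in place of code of your own. Each camera call takes 0.05 s, during which the arm holds its last target. There are 200 camera calls.

### The job

Lift the cast ring out of its open mould and set it down in the grey parts tote with the two rings already there, without dropping it from a height. Then pick the tote up by its upright grip and tip it some 30 to 40 degrees so that all three rings slide together into the cut-off corner, the tote held in the air with that corner about 10 cm above the bench. Finish while holding it there, tilted and still; leave the other things on the bench where they are.

Things in the scene. Friction and masses are not known exactly. Their poses are not given: they have to be found in the camera images.
- tote: Open grey plastic parts tote, loose, about 220 g: 180 mm long (own x), 130 mm wide (own y), rim 45 mm high, walls and floor 4 mm. Origin: centre of its underside, z up. An upright grip plate stands at its -x end; the +x, -y corner is cut off by a diagonal wall (30 mm off each side). Rings start to slide on its floor at 9 to 14 degrees of tilt; rubbing along a side wall they need up to 25.
- tote_grip (a point): Grasp point on the tote's grip plate, tote frame (-83, 0, 70) mm, axes as the tote's. The plate is 14 mm thick along the tote's x (-90 to -76 mm) and 44 mm wide along its y; its top is 90 mm above the tote's underside, 45 mm above the rim. Pinch it from above across its thickness (fingers closing along the tote's x).
- tote_floor (a point): Centre of the tote's inner floor, 4 mm above its underside; axes as the tote's.
- tote_corner (a point): Middle of the foot of the diagonal wall inside the cut-off corner, at floor level; in the tote's frame (73.6, -48.6, 4) mm.
- mould: Dark steel open mould, a 70 x 70 x 22 mm block fixed to the bench, with the casting in its round cavity (33.5 mm wide, 10 mm deep, in the middle of the top face). Origin: centre of its underside, z up. Nothing stands up from its top but the casting.
- empty_mould: A second mould exactly like it, fixed to the bench, its cavity empty. Not needed.
- casting: The cast aluminium ring 32 mm across, 18 mm bore, 22 mm tall, about 33 g; origin: centre of its underside, z along its axis. It starts upright in the mould's cavity, loose, its underside 12 mm above the bench, its upper 12 mm standing proud of the mould.
- part_a: One of two like rings lying flat in the tote near its grip end at the start; ring 32 mm across, 18 mm bore, 22 mm tall, about 33 g; origin: centre of its underside, z along its axis. 
- part_b: The other ring in the tote; ring 32 mm across, 18 mm bore, 22 mm tall, about 33 g; origin: centre of its underside, z along its axis. 
- screwdriver: Bystander, loose: screwdriver with black handle, 130 mm, lying on the bench.
- weight: Bystander, loose: brass weight 40 mm across, 34 mm tall, between the moulds and the tote.
- slide_box: Bystander, loose: wooden slide box 75 x 100 x 34 mm.
- jar: Bystander, loose: glass specimen jar with black lid, 60 mm across, 85 mm tall.
- dish: Bystander, loose: clear covered dish 90 mm across, 17 mm tall.
- bottle: Bystander, loose: amber bottle 56 mm across, 130 mm tall.
Mind the look-alikes: they are no part of the job. What is shaped like the tote but blue or pink is not meant. Leave any blue look-alike of the part_a alone.

How it is judged:
On the way, in this order (a step that is already met when the one before it is completed fails the run):
1. the cast ring is lifted clear of its mould in the fingers (height (world z) of casting above 0.045 m and contact force between the fingers and casting above 0.5 N), for 0.2 s.
2. the cast ring lies in the level tote, let go (z of casting in the frame of tote between -0.005 and 0.045 m and x of casting in the frame of tote between -0.09 and 0.09 m and y of casting in the frame of tote between -0.065 and 0.065 m and angle between tote's own z axis and vertical below 0.12 rad and contact force between the fingers and casting below 0.05 N and linear speed of casting below 0.03 m/s and contact force between casting and tote above 0.05 N), for 0.2 s.
3. the tote is lifted and tipped, held by the gripper (height (world z) of tote_corner above 0.05 m and angle between tote's own z axis and vertical between 0.3 and 0.95 rad and contact force between the fingers and tote above 1 N), for 0.2 s.
At the end, for the whole second after the job is handed in: The tote is still, in the gripper alone, tilted 17 to 54 degrees, site tote_corner over 50 mm above the bench; all three rings are in the tote, at rest, free of the fingers, each origin within 90 mm of site tote_corner. It stays so through the last second (all of step 3 and linear speed of each of tote, casting, part_a, part_b below 0.03 m/s and contact force between tote and jar below 0.1 N and contact force between tote and bottle below 0.1 N and z of casting in the frame of tote between -0.005 and 0.045 m and x of casting in the frame of tote between -0.09 and 0.09 m and y of casting in the frame of tote between -0.065 and 0.065 m and distance between each of casting, part_a, part_b and tote_corner below 0.09 m and z of part_a in the frame of tote between -0.005 and 0.045 m and x of part_a in the frame of tote between -0.09 and 0.09 m and y of part_a in the frame of tote between -0.065 and 0.065 m and z of part_b in the frame of tote between -0.005 and 0.045 m and x of part_b in the frame of tote between -0.09 and 0.09 m and y of part_b in the frame of tote between -0.065 and 0.065 m and contact force between the fingers and casting below 0.1 N and contact force between the fingers and part_a below 0.1 N and contact force between the fingers and part_b below 0.1 N); the arm keeps its last pose, push and grip.
It fails at once if a bystander is shifted more than 25 mm (distance of any of screwdriver, weight, slide_box, jar, dish, bottle from where it was at the start of the episode above 0.025 m).
It fails at once if the cast ring is dropped from a height (falls faster than 1 m/s, about 5 cm) before the tote is tipped (linear speed of casting above 1 m/s and angle between tote's own z axis and vertical below 0.12 rad and contact force between the fingers and casting below 0.05 N).
It also fails if it takes over 64 s, if anything falls off the work surface, if the arm or the gripper's body presses on something with over 40 N, if the wrist force passes 120 N, or if a joint passes its speed limit or range.

## Working session

There is one attempt and no reset: what is moved stays moved. The work goes in short steps, Python scripts to look and compute and a tool call to move; the robot and the scene stay as the last step left them, time stands still between calls to the robot, and variables do not carry over. Pictures are saved under pics/ and viewed, at most 10 in all, crops included, and the job is handed in when it is done.

Besides the shell and the picture viewer there is one more tool, called by a JSON object that holds its "fn" and its "kwargs". carry_out: Moves the arm, as the interface text tells. Its arguments: {"type":"object","properties":{"deltas":{"type":"array","items":{"type":"object","properties":{"hand":{"type":"number"},"dx":{"type":"number"},"dy":{"type":"number"},"dz":{"type":"number"},"ax":{"type":"number"},"ay":{"type":"number"},"az":{"type":"number"}}}}},"required":["deltas"]}

```bash
mkdir -p pics; cat > h.py <<'E'
import numpy as np, cv2
from scipy.spatial.transform import Rotation as R
from station import ctrl
def save(c,n): cv2.imwrite('pics/'+n,c['pixels'][:,:,::-1])
def cam(c,s=None):
    f=240/np.tan(np.radians(c['fov_y'])/2)
    if 'mount' in c:
        T=np.eye(4);q=np.array(s['eef_rot']);T[:3,:3]=R.from_quat(q[[1,2,3,0]]).as_matrix();T[:3,3]=s['ee_pos'];M=T@np.array(c['mount'])
        return f,M[:3,:3],M[:3,3]
    r=R.from_rotvec(np.ravel(c['rvec'])).as_matrix()
    return f,r.T,-r.T@np.ravel(c['tvec'])
def ray(c,uv,z,s=None):
    f,r,o=cam(c,s);uv=np.atleast_2d(uv).astype(float)
    d=np.c_[(uv[:,0]-c['cx'])/f,(uv[:,1]-c['cy'])/f,np.ones(len(uv))]@r.T
    return o+d*((z-o[2])/d[:,2])[:,None]
def cloud(c,s=None):
    f,r,o=cam(c,s);v,u=np.mgrid[:480,:640];d=c['range_z'].astype(float)
    P=np.stack([(u-c['cx'])/f*d,(v-c['cy'])/f*d,d],-1)@r.T+o
    P[d==0]=np.nan;return P
E
python3 - <<'E'
from h import *
print(ctrl.state())
for n in('top','side'):
    c=ctrl.capture(n);save(c,n+'0.png');np.savez(n+'0.npz',**c);print(n,c['fov_y'],c['rvec'],c['tvec'])
E
```

```text
{'time': 0.0, 'joints': array([-1.46836052e+00,  3.13461466e-01,  1.49845862e+00,  9.57439760e-06,
        1.33098009e+00, -2.23411281e-01]), 'joint_vel': array([ 5.71732452e-04,  4.44201633e-05, -3.31189193e-04, -9.15553256e-04,
        1.07186154e-03, -6.58869735e-04]), 'joint_efforts': array([ 2.30512727e-03, -4.12254667e+01, -2.59751487e+01, -2.97939005e-05,
        4.03675731e-03,  4.57920251e-06]), 'ee_pos': array([ 0.16803805, -0.49734063,  0.40412095]), 'eef_rot': array([-6.52283273e-04,  9.86757266e-01,  1.62202562e-01,  4.41613010e-05]), 'contact_force': array([ 0.37176505, -0.92168051, -0.74919015]), 'ft_torque': array([-0.00122858,  0.00552107,  0.00465945]), 'grasp_force': 0.0, 'finger_gap': 0.08543116098220364}
top 55.62925092366073 [ 2.17674071 -2.19085604  0.05571514] [0.04329151 0.50215392 1.16531459]
side 50.67647342348603 [ 2.43724592 -0.19790355  0.05159846] [-0.48655782  0.13807834  0.91888598]
```

View pics/top0.png

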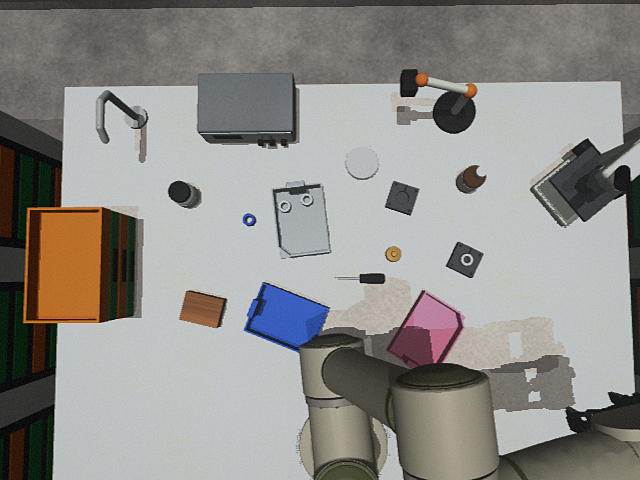

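View pics/side0.png

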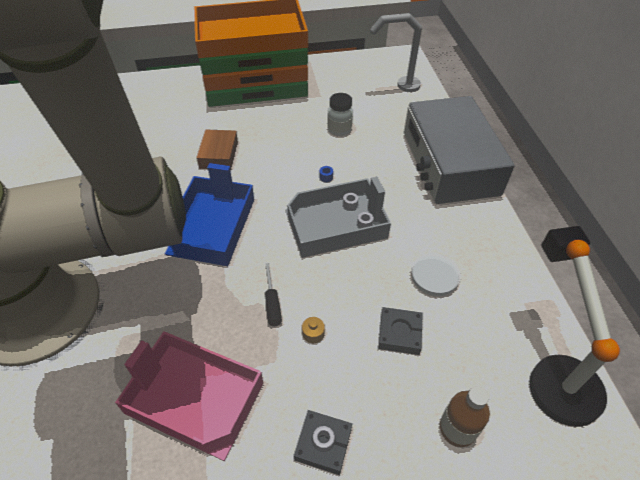

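```bash
cat > m.py <<'E'
from h import *
for n in('top','side'):
    c=dict(np.load(n+'0.npz'));P=cloud(c);hsv=cv2.cvtColor(c['pixels'],cv2.COLOR_RGB2HSV)
    def blob(m,tag):
        k,l,st,ce=cv2.connectedComponentsWithStats(m.astype('uint8'))
        for i in range(1,k):
            if st[i,4]>25:
                p=np.nanmedian(P[l==i],0);print(n,tag,st[i],ce[i].round(1),p.round(3))
    Z=P[...,2];w=(P[...,0]>.25)&(P[...,0]<.85)&(abs(P[...,1])<.55)
    # ring tops in mould
    blob(w&(Z>.028)&(Z<.040)&(P[...,1]<-.15)&(hsv[...,1]<60)&(hsv[...,2]>90),'cast')
    grey=(hsv[...,1]<70)
    tw=(P[...,1]>0)&(P[...,1]<.25)&(P[...,0]>.4)&(P[...,0]<.76)
    blob(w&tw&grey&(Z>.02)&(Z<.034),'rings')
    blob(w&tw&grey&(Z>.08)&(Z<.1),'grip')
    m=w&tw&grey&(Z>.039)&(Z<.052)
    k,l,st,ce=cv2.connectedComponentsWithStats(m.astype('uint8'),connectivity=8);i=1+st[1:,4].argmax()
    q=P[m][:,:2].astype('float32');print('rim',cv2.minAreaRect(q),len(q))
    f=w&tw&grey&(abs(Z-.004)<.003)&(hsv[...,2]<180)
    print('w',[ (a,np.nanmedian(Z[f])) for a in('floor',)])
E
python3 m.py
```

```text
top cast [534 171  23  42 302] [547.6 191.3] [ 0.648 -0.532  0.031]
top cast [461 254  13  12  85] [466.8 259.3] [ 0.475 -0.319  0.033]
top rings [301 193  12  13  82] [306.5 198.7] [0.634 0.09  0.025]
top rings [279 200  12  12  84] [284.6 205.7] [0.616 0.146 0.026]
top grip [286 181  19   8 112] [295.2 184.4] [0.659 0.115 0.09 ]
rim ((0.5777106285095215, 0.10582812130451202), (0.1803494691848755, 0.13031309843063354), 6.395878791809082) 380
w [('floor', np.float64(0.003850679068609142))]
side cast [312 426  22  22 259] [323.  436.7] [ 0.471 -0.319  0.034]
side rings [291 183  78  28 364] [330.2 193.4] [0.577 0.168 0.027]
side rings [343 193  15  13 131] [349.9 198.8] [0.612 0.146 0.025]
side rings [368 199  17  24  90] [375.4 211.7] [0.652 0.095 0.027]
side rings [287 210 103  41 443] [338.3 237.7] [0.566 0.043 0.027]
side rings [357 212  16  14 142] [364.6 218.2] [0.63  0.09  0.025]
side grip [370 177  15  20 168] [377.1 186.1] [0.655 0.112 0.09 ]
rim ((0.5734295845031738, 0.10609716922044754), (0.18116644024848938, 0.13416342437267303), 6.458097457885742) 865
w [('floor', np.float64(0.004314557770039529))]
```

{"fn": "carry_out", "kwargs": {"deltas": [{"hand":1,"dx":15,"dy":-3,"dz":0},{"hand":1,"dx":35,"dy":-7,"dz":10},{"hand":1,"dx":35,"dy":-7,"dz":10},{"hand":1,"dx":35,"dy":-7,"dz":10},{"hand":1,"dx":35,"dy":-7,"dz":10},{"hand":1,"dx":35,"dy":-7,"dz":10},{"hand":1,"dx":35,"dy":-7,"dz":10},{"hand":1,"dx":35,"dy":-7,"dz":10},{"hand":1,"dx":35,"dy":-7,"dz":10},{"hand":1,"dx":35,"dy":-7,"dz":10}]}}

```text
invalid input at $.deltas[0]: expected keys hand, dx, dy, dz, ax, ay, az
```

{"fn": "carry_out", "kwargs": {"deltas": [{"hand":0.7,"az":-7},{"hand":0.7,"az":-7},{"hand":0.7,"az":-7},{"hand":0.7,"az":-7},{"hand":0.7,"az":-7},{"hand":0.7,"az":-7},{"hand":0.7,"az":-7},{"hand":0.7,"az":-7},{"hand":0.7,"az":-7},{"hand":0.7,"az":-7}]}}

```text
invalid input at $.deltas[0]: expected keys hand, dx, dy, dz, ax, ay, az
```

{"fn": "carry_out", "kwargs": {"deltas": [{"hand":0.7,"az":-4},{"hand":0.7,"az":-3.7},{"hand":0.7},{"hand":0.7}]}}

```text
invalid input at $.deltas[0]: expected keys hand, dx, dy, dz, ax, ay, az
```

```bash
cat > st.py <<'E'
from h import *
import sys
s=ctrl.state();q=np.array(s['eef_rot']);r=R.from_quat(q[[1,2,3,0]]).as_matrix()
print('t',round(s['time'],2),'tcp',np.round(s['ee_pos'],4),'yaw',np.degrees(np.arctan2(r[1,0],r[0,0])).round(2),'z',r[:,2].round(3),'F',np.round(s['contact_force'],1),'gap',round(s['finger_gap'],4),'gf',s['grasp_force'],'j',np.round(s['joints'],2))
if len(sys.argv)>3: print('tool mm',(1000*(np.array(sys.argv[1:4],float)-s['ee_pos'])@r).round(1))
E
python3 st.py .472 -.319 .193
python3 - <<'E'
from h import *
s=ctrl.state();c=ctrl.capture('wrist');save(c,'w1.png');P=cloud(c,s);Z=P[...,2]
g=c['pixels']
m=(Z>.029)&(Z<.040)&(np.hypot(P[...,0]-.472,P[...,1]+.319)<.03)
u=np.argwhere(m)[:,::-1];print(len(u))
(x,y),rr=cv2.minEnclosingCircle(u.astype('float32'));print(x,y,rr,ray(c,[x,y],.034,s),np.nanmedian(Z[m]))
E
```

```text
t 0.1 tcp [ 0.168  -0.4974  0.4042] yaw 18.67 z [-0.     0.001 -1.   ] F [0.2 0.3 0.3] gap 0.0855 gf 0.0 j [-1.47  0.31  1.5   0.    1.33 -0.22]
tool mm [345.  -71.5 211.4]
0
0.0 0.0 0.0 [[ 0.25466667 -0.18398547  0.034     ]] nan
  return np.nanmean(a, axis, out=out, keepdims=keepdims)
```

View pics/w1.png

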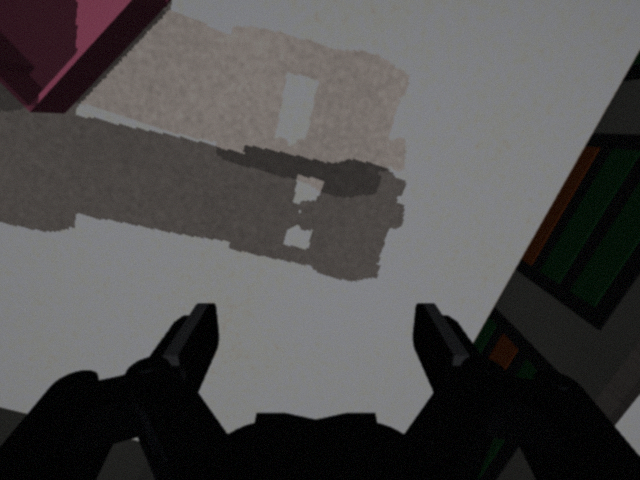

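All seven keys are required in every row; the wrist picture shows only bench, the pink tote at top left (70,50), and the open fingers at the bottom.

{"fn": "carry_out", "kwargs": {"deltas": [{"hand":1,"dx":15,"dy":-3,"dz":0,"ax":0,"ay":0,"az":0},{"hand":1,"dx":35,"dy":-7,"dz":10,"ax":0,"ay":0,"az":0},{"hand":1,"dx":35,"dy":-7,"dz":10,"ax":0,"ay":0,"az":0},{"hand":1,"dx":35,"dy":-7,"dz":10,"ax":0,"ay":0,"az":0},{"hand":1,"dx":35,"dy":-7,"dz":10,"ax":0,"ay":0,"az":0},{"hand":1,"dx":35,"dy":-7,"dz":10,"ax":0,"ay":0,"az":0},{"hand":1,"dx":35,"dy":-7,"dz":10,"ax":0,"ay":0,"az":0},{"hand":1,"dx":35,"dy":-7,"dz":10,"ax":0,"ay":0,"az":0},{"hand":1,"dx":35,"dy":-7,"dz":10,"ax":0,"ay":0,"az":0},{"hand":1,"dx":35,"dy":-7,"dz":10,"ax":0,"ay":0,"az":0}]}}

```text
time: 0.98
ee_pos: [0.4609, -0.328, 0.314]
eef_rot: [-0.0, 0.987, 0.162, -0.0]
contact_force: [0.7, -0.6, -0.0]
finger_gap: 0.0853
grasp_force: 0.0
```

{"fn": "carry_out", "kwargs": {"deltas": [{"hand":0.7,"dx":0,"dy":0,"dz":0,"ax":0,"ay":0,"az":-7},{"hand":0.7,"dx":0,"dy":0,"dz":0,"ax":0,"ay":0,"az":-7},{"hand":0.7,"dx":0,"dy":0,"dz":0,"ax":0,"ay":0,"az":-7},{"hand":0.7,"dx":0,"dy":0,"dz":0,"ax":0,"ay":0,"az":-7},{"hand":0.7,"dx":0,"dy":0,"dz":0,"ax":0,"ay":0,"az":-7},{"hand":0.7,"dx":0,"dy":0,"dz":0,"ax":0,"ay":0,"az":-7},{"hand":0.7,"dx":0,"dy":0,"dz":0,"ax":0,"ay":0,"az":-7},{"hand":0.7,"dx":0,"dy":0,"dz":0,"ax":0,"ay":0,"az":-7},{"hand":0.7,"dx":0,"dy":0,"dz":0,"ax":0,"ay":0,"az":-7},{"hand":0.7,"dx":0,"dy":0,"dz":0,"ax":0,"ay":0,"az":-7}]}}

```text
time: 1.82
ee_pos: [0.4595, -0.3292, 0.3144]
eef_rot: [-0.0, 0.713, 0.701, -0.0]
contact_force: [-0.5, 0.9, 0.5]
finger_gap: 0.0597
grasp_force: 0.0
```

{"fn": "carry_out", "kwargs": {"deltas": [{"hand":0.7,"dx":0,"dy":0,"dz":0,"ax":0,"ay":0,"az":-4},{"hand":0.7,"dx":0,"dy":0,"dz":0,"ax":0,"ay":0,"az":-3.7},{"hand":0.7,"dx":0,"dy":0,"dz":0,"ax":0,"ay":0,"az":0},{"hand":0.7,"dx":0,"dy":0,"dz":0,"ax":0,"ay":0,"az":0}]}}

```text
time: 2.15
ee_pos: [0.4595, -0.3292, 0.3145]
eef_rot: [-0.0, 0.667, 0.745, 0.0]
contact_force: [-0.2, -0.1, -0.0]
finger_gap: 0.0596
grasp_force: 0.0
```

```bash
python3 st.py .472 -.319 .193
cat > wr.py <<'E'
from h import *
s=ctrl.state();c=ctrl.capture('wrist');save(c,'w2.png');P=cloud(c,s);Z=P[...,2]
m=(Z>.029)&(Z<.040)&(np.hypot(P[...,0]-.472,P[...,1]+.319)<.03)
u=np.argwhere(m)[:,::-1];print(len(u))
(x,y),rr=cv2.minEnclosingCircle(u.astype('float32'));print(x,y,rr,ray(c,[x,y],.034,s),np.nanmedian(Z[m]))
E
python3 wr.py
```

```text
t 2.15 tcp [ 0.4595 -0.3292  0.3145] yaw 96.25 z [-0.  0. -1.] F [-0.2 -0.1 -0. ] gap 0.0596 gf 0.0 j [-0.83  0.48  1.5   0.    1.16 -0.94]
tool mm [  8.7  13.5 121.5]
938
333.135986328125 221.0606689453125 20.733036041259766 [[ 0.47229537 -0.3165339   0.034     ]] 0.03437400979456742
```

{"fn": "carry_out", "kwargs": {"deltas": [{"hand":0.7,"dx":4.5,"dy":6.5,"dz":0,"ax":0,"ay":0,"az":0},{"hand":0.7,"dx":5,"dy":7,"dz":10,"ax":0,"ay":0,"az":0},{"hand":0.7,"dx":0,"dy":0,"dz":25,"ax":0,"ay":0,"az":0},{"hand":0.7,"dx":0,"dy":0,"dz":25,"ax":0,"ay":0,"az":0},{"hand":0.7,"dx":0,"dy":0,"dz":25,"ax":0,"ay":0,"az":0},{"hand":0.7,"dx":0,"dy":0,"dz":20,"ax":0,"ay":0,"az":0},{"hand":0.7,"dx":0,"dy":0,"dz":8,"ax":0,"ay":0,"az":0},{"hand":0.7,"dx":0,"dy":0,"dz":6,"ax":0,"ay":0,"az":0},{"hand":0.7,"dx":0,"dy":0,"dz":0,"ax":0,"ay":0,"az":0},{"hand":0.7,"dx":0,"dy":0,"dz":0,"ax":0,"ay":0,"az":0}]}}

```text
time: 3.03
ee_pos: [0.4723, -0.3183, 0.1964]
eef_rot: [0.001, 0.667, 0.745, -0.0]
contact_force: [-0.4, 0.1, 1.0]
finger_gap: 0.0597
grasp_force: 0.0
```

{"fn": "carry_out", "kwargs": {"deltas": [{"hand":0.55,"dx":0,"dy":0,"dz":0,"ax":0,"ay":0,"az":0},{"hand":0.45,"dx":0,"dy":0,"dz":0,"ax":0,"ay":0,"az":0},{"hand":0.4,"dx":0,"dy":0,"dz":0,"ax":0,"ay":0,"az":0},{"hand":0.3,"dx":0,"dy":0,"dz":0,"ax":0,"ay":0,"az":0},{"hand":0.2,"dx":0,"dy":0,"dz":0,"ax":0,"ay":0,"az":0},{"hand":0,"dx":0,"dy":0,"dz":0,"ax":0,"ay":0,"az":0},{"hand":0,"dx":0,"dy":0,"dz":0,"ax":0,"ay":0,"az":0},{"hand":0,"dx":0,"dy":0,"dz":0,"ax":0,"ay":0,"az":0},{"hand":0,"dx":0,"dy":0,"dz":0,"ax":0,"ay":0,"az":0}]}}

```text
time: 3.78
ee_pos: [0.4721, -0.3185, 0.1968]
eef_rot: [0.001, 0.667, 0.745, -0.0]
contact_force: [-1.4, 1.4, 5.7]
finger_gap: 0.029
grasp_force: 58.7
```

{"fn": "carry_out", "kwargs": {"deltas": [{"hand":0,"dx":0,"dy":0,"dz":-3,"ax":0,"ay":0,"az":0},{"hand":0,"dx":0,"dy":0,"dz":-8,"ax":0,"ay":0,"az":0},{"hand":0,"dx":0,"dy":0,"dz":-15,"ax":0,"ay":0,"az":0},{"hand":0,"dx":0,"dy":0,"dz":-15,"ax":0,"ay":0,"az":0},{"hand":0,"dx":0,"dy":0,"dz":-6,"ax":0,"ay":0,"az":0},{"hand":0,"dx":0,"dy":0,"dz":0,"ax":0,"ay":0,"az":0},{"hand":0,"dx":0,"dy":0,"dz":0,"ax":0,"ay":0,"az":0}]}}

```text
time: 4.37
ee_pos: [0.4718, -0.3182, 0.2426]
eef_rot: [0.0, 0.667, 0.745, -0.0]
contact_force: [-0.0, 0.4, -0.5]
finger_gap: 0.029
grasp_force: 59.4
```

```bash
python3 - <<'E'
from h import *
w=ctrl.capture('wrist')['pixels'];s=ctrl.capture('side')['pixels'][330:480,220:420]
im=np.zeros((480,800,3),'uint8');im[:,:400]=w[:,120:520];im[:300,400:]=cv2.resize(s,(400,300))
cv2.imwrite('pics/c1.png',im[:,:,::-1])
E
python3 st.py
```

```text
t 4.47 tcp [ 0.4717 -0.3182  0.2419] yaw 96.36 z [-0.001  0.001 -1.   ] F [-0.  -0.3 -0.6] gap 0.0289 gf 59.35406070202589 j [-0.8   0.58  1.55  0.    1.01 -0.91]
```

View pics/c1.png

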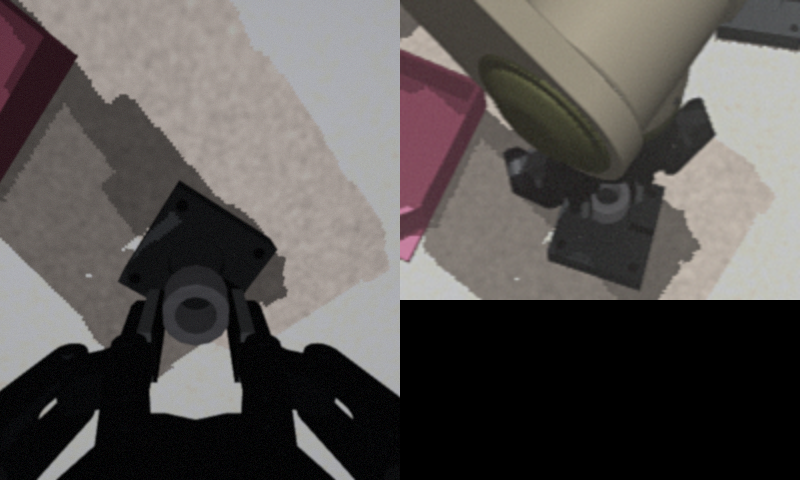

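{"fn": "carry_out", "kwargs": {"deltas": [{"hand":0,"dx":0,"dy":0,"dz":-20,"ax":0,"ay":0,"az":0},{"hand":0,"dx":15,"dy":4,"dz":-25,"ax":0,"ay":0,"az":0},{"hand":0,"dx":30,"dy":8,"dz":-5,"ax":0,"ay":0,"az":0},{"hand":0,"dx":35,"dy":10,"dz":0,"ax":0,"ay":0,"az":0},{"hand":0,"dx":35,"dy":10,"dz":0,"ax":0,"ay":0,"az":0},{"hand":0,"dx":35,"dy":10,"dz":0,"ax":0,"ay":0,"az":0},{"hand":0,"dx":35,"dy":10,"dz":0,"ax":0,"ay":0,"az":0},{"hand":0,"dx":35,"dy":10,"dz":0,"ax":0,"ay":0,"az":0},{"hand":0,"dx":35,"dy":10,"dz":0,"ax":0,"ay":0,"az":0},{"hand":0,"dx":35,"dy":10,"dz":0,"ax":0,"ay":0,"az":0}]}}

```text
time: 5.3
ee_pos: [0.5211, -0.0192, 0.292]
eef_rot: [-0.001, 0.667, 0.745, -0.0]
contact_force: [-0.1, 0.4, 0.8]
finger_gap: 0.0286
grasp_force: 59.4
```

{"fn": "carry_out", "kwargs": {"deltas": [{"hand":0,"dx":35,"dy":10,"dz":0,"ax":0,"ay":0,"az":0},{"hand":0,"dx":35,"dy":9,"dz":0,"ax":0,"ay":0,"az":0},{"hand":0,"dx":25,"dy":8,"dz":0,"ax":0,"ay":0,"az":0},{"hand":0,"dx":0,"dy":0,"dz":0,"ax":0,"ay":0,"az":0},{"hand":0,"dx":0,"dy":0,"dz":0,"ax":0,"ay":0,"az":0}]}}

```text
time: 5.72
ee_pos: [0.5374, 0.0775, 0.2919]
eef_rot: [-0.001, 0.666, 0.746, -0.0]
contact_force: [0.2, -1.9, -0.2]
finger_gap: 0.0291
grasp_force: 59.4
```

```bash
python3 st.py .540 .110 .192
python3 - <<'E'
from h import *
im=np.zeros((480,800,3),'uint8');im[:,:640]=ctrl.capture('wrist')['pixels']
cv2.imwrite('pics/c2.png',im[:,:640,::-1])
E
```

```text
t 5.72 tcp [0.5374 0.0775 0.2919] yaw 96.51 z [-0.001  0.    -1.   ] F [ 0.2 -1.9 -0.2] gap 0.0291 gf 59.39246691763401 j [-0.07  0.47  1.59 -0.    1.09 -0.19]
tool mm [31.9  6.4 99.8]
```

View pics/c2.png

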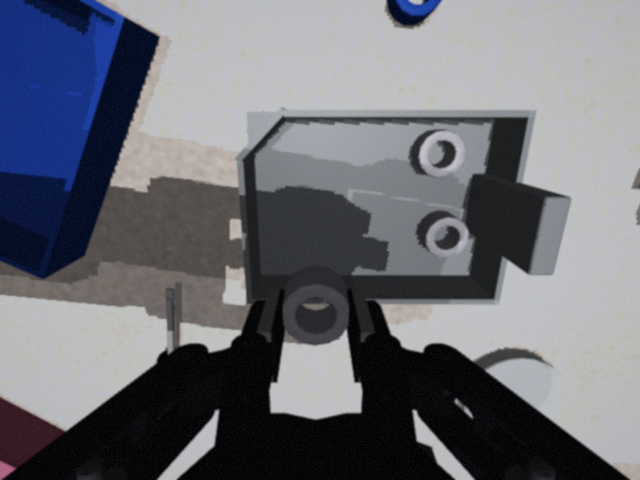

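{"fn": "carry_out", "kwargs": {"deltas": [{"hand":0,"dx":16,"dy":3,"dz":0,"ax":0,"ay":0,"az":0},{"hand":0,"dx":16,"dy":3.5,"dz":8,"ax":0,"ay":0,"az":0},{"hand":0,"dx":0,"dy":0,"dz":20,"ax":0,"ay":0,"az":0},{"hand":0,"dx":0,"dy":0,"dz":25,"ax":0,"ay":0,"az":0},{"hand":0,"dx":0,"dy":0,"dz":20,"ax":0,"ay":0,"az":0},{"hand":0,"dx":0,"dy":0,"dz":15,"ax":0,"ay":0,"az":0},{"hand":0,"dx":0,"dy":0,"dz":8,"ax":0,"ay":0,"az":0},{"hand":0,"dx":0,"dy":0,"dz":3,"ax":0,"ay":0,"az":0},{"hand":0,"dx":0,"dy":0,"dz":0,"ax":0,"ay":0,"az":0},{"hand":0,"dx":0,"dy":0,"dz":0,"ax":0,"ay":0,"az":0}]}}

```text
time: 6.6
ee_pos: [0.5407, 0.1085, 0.1944]
eef_rot: [0.0, 0.667, 0.745, 0.0]
contact_force: [-0.5, 0.0, -0.0]
finger_gap: 0.0291
grasp_force: 59.4
```

{"fn": "carry_out", "kwargs": {"deltas": [{"hand":0,"dx":0,"dy":0,"dz":2,"ax":0,"ay":0,"az":0},{"hand":0,"dx":0,"dy":0,"dz":1.5,"ax":0,"ay":0,"az":0},{"hand":0,"dx":0,"dy":0,"dz":1,"ax":0,"ay":0,"az":0},{"hand":0,"dx":0,"dy":0,"dz":0,"ax":0,"ay":0,"az":0},{"hand":0,"dx":0,"dy":0,"dz":0,"ax":0,"ay":0,"az":0}]}}

```text
time: 7.02
ee_pos: [0.5405, 0.109, 0.1893]
eef_rot: [0.0, 0.667, 0.745, 0.0]
contact_force: [0.5, -0.5, -0.7]
finger_gap: 0.0293
grasp_force: 59.4
```

{"fn": "carry_out", "kwargs": {"deltas": [{"hand":0,"dx":0,"dy":0,"dz":0.5,"ax":0,"ay":0,"az":0},{"hand":0.3,"dx":0,"dy":0,"dz":0,"ax":0,"ay":0,"az":0},{"hand":0.36,"dx":0,"dy":0,"dz":0,"ax":0,"ay":0,"az":0},{"hand":0.42,"dx":0,"dy":0,"dz":0,"ax":0,"ay":0,"az":0},{"hand":0.5,"dx":0,"dy":0,"dz":0,"ax":0,"ay":0,"az":0},{"hand":0.5,"dx":0,"dy":0,"dz":0,"ax":0,"ay":0,"az":0},{"hand":0.5,"dx":0,"dy":0,"dz":0,"ax":0,"ay":0,"az":0},{"hand":0.5,"dx":0,"dy":0,"dz":0,"ax":0,"ay":0,"az":0},{"hand":0.5,"dx":0,"dy":0,"dz":-5,"ax":0,"ay":0,"az":0},{"hand":0.5,"dx":0,"dy":0,"dz":-15,"ax":0,"ay":0,"az":0}]}}

```text
time: 7.85
ee_pos: [0.5399, 0.1089, 0.2076]
eef_rot: [-0.001, 0.667, 0.745, -0.001]
contact_force: [0.0, 0.2, -0.6]
finger_gap: 0.0428
grasp_force: 0.0
```

{"fn": "carry_out", "kwargs": {"deltas": [{"hand":0.5,"dx":0,"dy":0,"dz":-30,"ax":0,"ay":0,"az":0},{"hand":0.5,"dx":0,"dy":0,"dz":-30,"ax":0,"ay":0,"az":0},{"hand":0.5,"dx":0,"dy":0,"dz":-30,"ax":0,"ay":0,"az":0},{"hand":0.6,"dx":0,"dy":0,"dz":-20,"ax":0,"ay":0,"az":0},{"hand":0.6,"dx":0,"dy":10,"dz":0,"ax":0,"ay":0,"az":0},{"hand":0.6,"dx":0,"dy":10,"dz":0,"ax":0,"ay":0,"az":0},{"hand":0.6,"dx":0,"dy":0,"dz":0,"ax":0,"ay":0,"az":0},{"hand":0.6,"dx":0,"dy":0,"dz":0,"ax":0,"ay":0,"az":0}]}}

```text
time: 8.52
ee_pos: [0.5602, 0.1111, 0.3186]
eef_rot: [-0.0, 0.667, 0.745, -0.0]
contact_force: [-0.3, 0.2, -0.1]
finger_gap: 0.0511
grasp_force: 0.0
```

```bash
python3 st.py .658 .115 .225
python3 - <<'E'
from h import *
for n in('wrist','side'):
    s=ctrl.state();c=ctrl.capture(n);P=cloud(c,s);Z=P[...,2];save(c,n+'3.png')
    t=(P[...,1]>.03)&(P[...,1]<.2)&(P[...,0]>.45)&(P[...,0]<.70)
    m=t&(Z>.085)&(Z<.095);q=P[m][:,:2].astype('float32');print('grip',len(q),cv2.minAreaRect(q) if len(q) else 0)
    m=t&(Z>.02)&(Z<.031)
    k,l,st,ce=cv2.connectedComponentsWithStats(m.astype('uint8'))
    for i in range(1,k):
        if st[i,4]>80: print(st[i],ce[i].round(),np.nanmedian(P[l==i],0).round(3))
E
```

```text
t 8.52 tcp [0.5602 0.1111 0.3186] yaw 96.37 z [-0.  0. -1.] F [-0.3  0.2 -0.1] gap 0.0511 gf 0.0 j [-0.01  0.49  1.47  0.    1.18 -0.12]
tool mm [-7.  97.7 93.6]
grip 1644 ((0.6573683619499207, 0.11638888716697693), (0.01482697669416666, 0.04435024410486221), 6.312824726104736)
[294 155 160   2 162] [373. 155.] [0.597 0.175 0.024]
[221 164  30 139 447] [229. 243.] [0.491 0.092 0.026]
[422 164  29  99 520] [436. 210.] [0.654 0.138 0.026]
[369 170  42  41 951] [390. 190.] [0.615 0.15  0.026]
[272 209  39  39 872] [291. 228.] [0.541 0.111 0.026]
[379 242  38  37 849] [398. 260.] [0.632 0.093 0.026]
[393 273  44  35 335] [422. 297.] [0.664 0.055 0.025]
[260 300 112   8 698] [316. 304.] [0.569 0.045 0.026]
grip 143 ((0.6558911800384521, 0.11481542140245438), (0.01489917654544115, 0.046227384358644485), 6.36080265045166)
[291 184  78  27 417] [337. 196.] [0.603 0.163 0.025]
[357 200  28  26 211] [368. 216.] [0.637 0.092 0.025]
[311 211  16  14 138] [318. 217.] [0.539 0.107 0.026]
[298 227  92  25 320] [344. 240.] [0.578 0.042 0.025]
```

View pics/wrist3.png

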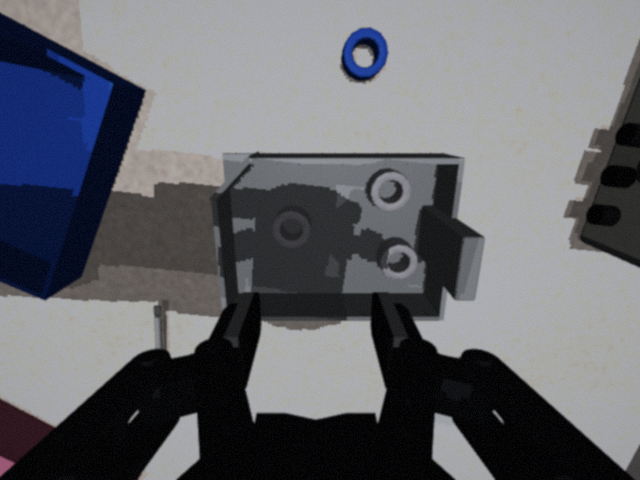

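{"fn": "carry_out", "kwargs": {"deltas": [{"hand":0.6,"dx":-2,"dy":25,"dz":0,"ax":0,"ay":0,"az":0},{"hand":0.6,"dx":-2,"dy":30,"dz":0,"ax":0,"ay":0,"az":0},{"hand":0.6,"dx":-2,"dy":30,"dz":0,"ax":0,"ay":0,"az":0},{"hand":0.6,"dx":-1,"dy":12,"dz":0,"ax":0,"ay":0,"az":0},{"hand":0.6,"dx":0,"dy":0,"dz":15,"ax":0,"ay":0,"az":0},{"hand":0.6,"dx":0,"dy":0,"dz":15,"ax":0,"ay":0,"az":0},{"hand":0.6,"dx":0,"dy":0,"dz":0,"ax":0,"ay":0,"az":0},{"hand":0.6,"dx":0,"dy":0,"dz":0,"ax":0,"ay":0,"az":0}]}}

```text
time: 9.28
ee_pos: [0.6572, 0.115, 0.2883]
eef_rot: [-0.001, 0.667, 0.745, -0.001]
contact_force: [0.7, 0.4, 0.7]
finger_gap: 0.0511
grasp_force: 0.0
```

```bash
python3 st.py .657 .1155 .220
```

```text
t 9.28 tcp [0.6572 0.115  0.2883] yaw 96.37 z [-0.002  0.    -1.   ] F [0.7 0.4 0.7] gap 0.0511 gf 0.0 j [-0.    0.72  1.16 -0.    1.26 -0.11]
tool mm [ 0.5 -0.  68.3]
```

{"fn": "carry_out", "kwargs": {"deltas": [{"hand":0.6,"dx":0,"dy":0,"dz":15,"ax":0,"ay":0,"az":0},{"hand":0.6,"dx":0,"dy":0,"dz":18,"ax":0,"ay":0,"az":0},{"hand":0.6,"dx":0,"dy":0,"dz":18,"ax":0,"ay":0,"az":0},{"hand":0.6,"dx":0,"dy":0,"dz":10,"ax":0,"ay":0,"az":0},{"hand":0.6,"dx":0,"dy":0,"dz":6,"ax":0,"ay":0,"az":0},{"hand":0.6,"dx":0,"dy":0,"dz":0,"ax":0,"ay":0,"az":0},{"hand":0.6,"dx":0,"dy":0,"dz":0,"ax":0,"ay":0,"az":0}]}}

```text
time: 9.87
ee_pos: [0.6577, 0.115, 0.2228]
eef_rot: [0.0, 0.667, 0.745, 0.0]
contact_force: [-0.1, -0.8, -0.1]
finger_gap: 0.051
grasp_force: 0.0
```

{"fn": "carry_out", "kwargs": {"deltas": [{"hand":0.45,"dx":0,"dy":0,"dz":0,"ax":0,"ay":0,"az":0},{"hand":0.35,"dx":0,"dy":0,"dz":0,"ax":0,"ay":0,"az":0},{"hand":0.28,"dx":0,"dy":0,"dz":0,"ax":0,"ay":0,"az":0},{"hand":0.22,"dx":0,"dy":0,"dz":0,"ax":0,"ay":0,"az":0},{"hand":0.15,"dx":0,"dy":0,"dz":0,"ax":0,"ay":0,"az":0},{"hand":0,"dx":0,"dy":0,"dz":0,"ax":0,"ay":0,"az":0},{"hand":0,"dx":0,"dy":0,"dz":0,"ax":0,"ay":0,"az":0},{"hand":0,"dx":0,"dy":0,"dz":0,"ax":0,"ay":0,"az":0},{"hand":0,"dx":0,"dy":0,"dz":0,"ax":0,"ay":0,"az":0}]}}

```text
time: 10.62
ee_pos: [0.6576, 0.1149, 0.2221]
eef_rot: [0.0, 0.667, 0.745, 0.0]
contact_force: [-2.0, -0.1, 5.3]
finger_gap: 0.0129
grasp_force: 59.1
```

{"fn": "carry_out", "kwargs": {"deltas": [{"hand":0,"dx":0,"dy":0,"dz":-4,"ax":0,"ay":0,"az":0},{"hand":0,"dx":0,"dy":0,"dz":-10,"ax":0,"ay":0,"az":0},{"hand":0,"dx":0,"dy":0,"dz":-16,"ax":0,"ay":0,"az":0},{"hand":0,"dx":0,"dy":0,"dz":-20,"ax":0,"ay":0,"az":0},{"hand":0,"dx":0,"dy":0,"dz":-20,"ax":0,"ay":0,"az":0},{"hand":0,"dx":0,"dy":0,"dz":-20,"ax":0,"ay":0,"az":0},{"hand":0,"dx":0,"dy":0,"dz":-20,"ax":0,"ay":0,"az":0},{"hand":0,"dx":0,"dy":0,"dz":-20,"ax":0,"ay":0,"az":0},{"hand":0,"dx":0,"dy":0,"dz":-20,"ax":0,"ay":0,"az":0},{"hand":0,"dx":0,"dy":0,"dz":-20,"ax":0,"ay":0,"az":0}]}}

```text
time: 11.45
ee_pos: [0.6573, 0.115, 0.3928]
eef_rot: [-0.0, 0.667, 0.745, -0.0]
contact_force: [0.0, 0.3, -3.6]
finger_gap: 0.0135
grasp_force: 58.7
```

{"fn": "carry_out", "kwargs": {"deltas": [{"hand":0,"dx":0,"dy":0,"dz":-12,"ax":0,"ay":0,"az":0},{"hand":0,"dx":0,"dy":0,"dz":-4,"ax":0,"ay":0,"az":0},{"hand":0,"dx":0,"dy":0,"dz":0,"ax":0,"ay":0,"az":0},{"hand":0,"dx":0,"dy":0,"dz":0,"ax":0,"ay":0,"az":0}]}}

```text
time: 11.78
ee_pos: [0.6575, 0.1149, 0.4067]
eef_rot: [-0.001, 0.667, 0.745, -0.0]
contact_force: [-0.1, -0.2, -4.7]
finger_gap: 0.0134
grasp_force: 58.7
```

```bash
python3 st.py
python3 - <<'E'
from h import *
im=np.zeros((480,800,3),'uint8')
im[:,:400]=ctrl.capture('wrist')['pixels'][:,140:540];im[:300,400:]=cv2.resize(ctrl.capture('side')['pixels'],(400,300))
cv2.imwrite('pics/c4.png',im[:,:,::-1])
E
```

```text
t 11.78 tcp [0.6575 0.1149 0.4067] yaw 96.37 z [-0.002  0.    -1.   ] F [-0.1 -0.2 -4.7] gap 0.0134 gf 58.69514286518097 j [-0.    0.64  0.99  0.    1.51 -0.11]
```

View pics/c4.png

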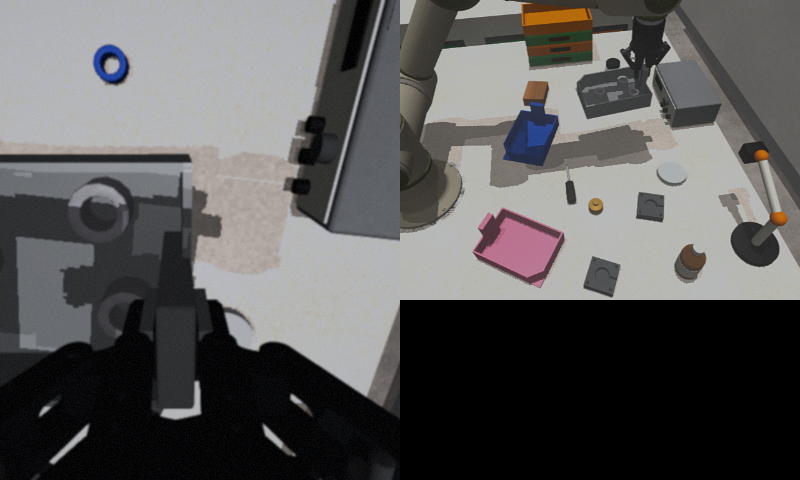

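The picture shows the tote held level in the air, plate between the fingers at (175,300). Now tip it toward the cut-off corner.

{"fn": "carry_out", "kwargs": {"deltas": [{"hand":0,"dx":2.2,"dy":-3.5,"dz":0,"ax":-1.3,"ay":-0.8,"az":0},{"hand":0,"dx":3.5,"dy":-5.8,"dz":0,"ax":-2.1,"ay":-1.3,"az":0},{"hand":0,"dx":3.5,"dy":-5.8,"dz":0,"ax":-2.1,"ay":-1.3,"az":0},{"hand":0,"dx":3.5,"dy":-5.8,"dz":0,"ax":-2.1,"ay":-1.3,"az":0},{"hand":0,"dx":3.5,"dy":-5.8,"dz":0,"ax":-2.1,"ay":-1.3,"az":0},{"hand":0,"dx":3.5,"dy":-5.8,"dz":0,"ax":-2.1,"ay":-1.3,"az":0},{"hand":0,"dx":3.5,"dy":-5.8,"dz":0,"ax":-2.1,"ay":-1.3,"az":0},{"hand":0,"dx":3.5,"dy":-5.8,"dz":0,"ax":-2.1,"ay":-1.3,"az":0},{"hand":0,"dx":3.5,"dy":-5.8,"dz":0,"ax":-2.1,"ay":-1.3,"az":0},{"hand":0,"dx":3.5,"dy":-5.8,"dz":0,"ax":-2.1,"ay":-1.3,"az":0}]}}

```text
time: 12.72
ee_pos: [0.5994, 0.1417, 0.3946]
eef_rot: [0.197, 0.652, 0.729, 0.058]
contact_force: [0.6, -0.4, -3.7]
finger_gap: 0.0134
grasp_force: 59.0
```

{"fn": "carry_out", "kwargs": {"deltas": [{"hand":0,"dx":3.5,"dy":-5.8,"dz":0,"ax":-2.1,"ay":-1.3,"az":0},{"hand":0,"dx":3.5,"dy":-5.8,"dz":0,"ax":-2.1,"ay":-1.3,"az":0},{"hand":0,"dx":3.5,"dy":-5.8,"dz":0,"ax":-2.1,"ay":-1.3,"az":0},{"hand":0,"dx":3.5,"dy":-5.8,"dz":0,"ax":-2.1,"ay":-1.3,"az":0},{"hand":0,"dx":3.5,"dy":-5.8,"dz":0,"ax":-2.1,"ay":-1.3,"az":0},{"hand":0,"dx":2.2,"dy":-3.5,"dz":0,"ax":-1.3,"ay":-0.8,"az":0},{"hand":0,"dx":0,"dy":0,"dz":0,"ax":0,"ay":0,"az":0},{"hand":0,"dx":0,"dy":0,"dz":0,"ax":0,"ay":0,"az":0},{"hand":0,"dx":0,"dy":0,"dz":0,"ax":0,"ay":0,"az":0},{"hand":0,"dx":0,"dy":0,"dz":0,"ax":0,"ay":0,"az":0}]}}

```text
time: 13.55
ee_pos: [0.5701, 0.1552, 0.377]
eef_rot: [0.309, 0.631, 0.705, 0.091]
contact_force: [0.3, -0.8, -2.7]
finger_gap: 0.0134
grasp_force: 59.2
```

{"fn": "carry_out", "kwargs": {"deltas": [{"hand":0,"dx":0,"dy":0,"dz":0,"ax":0,"ay":0,"az":0},{"hand":0,"dx":0,"dy":0,"dz":0,"ax":0,"ay":0,"az":0},{"hand":0,"dx":0,"dy":0,"dz":0,"ax":0,"ay":0,"az":0},{"hand":0,"dx":0,"dy":0,"dz":0,"ax":0,"ay":0,"az":0},{"hand":0,"dx":0,"dy":0,"dz":0,"ax":0,"ay":0,"az":0},{"hand":0,"dx":0,"dy":0,"dz":0,"ax":0,"ay":0,"az":0}]}}

```text
time: 14.05
ee_pos: [0.5699, 0.1554, 0.3771]
eef_rot: [0.309, 0.631, 0.705, 0.091]
contact_force: [0.9, 0.3, -4.5]
finger_gap: 0.0132
grasp_force: 59.2
```

```bash
python3 st.py
cat > v.py <<'E'
from h import *
import sys
im=np.zeros((480,800,3),'uint8')
w=ctrl.capture('wrist')['pixels'];s=ctrl.capture('side')['pixels'][50:350,200:600];t=ctrl.capture('top')['pixels'][100:340,150:470]
im[:,:400]=w[:,60:460];im[:300,400:]=s;im[300:,400:640]=cv2.resize(t,(240,180))
cv2.imwrite('pics/'+sys.argv[1],im[:,:,::-1])
E
python3 v.py c5.png
```

```text
t 14.05 tcp [0.5699 0.1554 0.3771] yaw 90.73 z [ 0.552 -0.262 -0.792] F [ 0.9  0.3 -4.5] gap 0.0132 gf 59.216684103012085 j [ 0.11  0.41  1.48 -0.5   0.74  0.29]
```

View pics/c5.png

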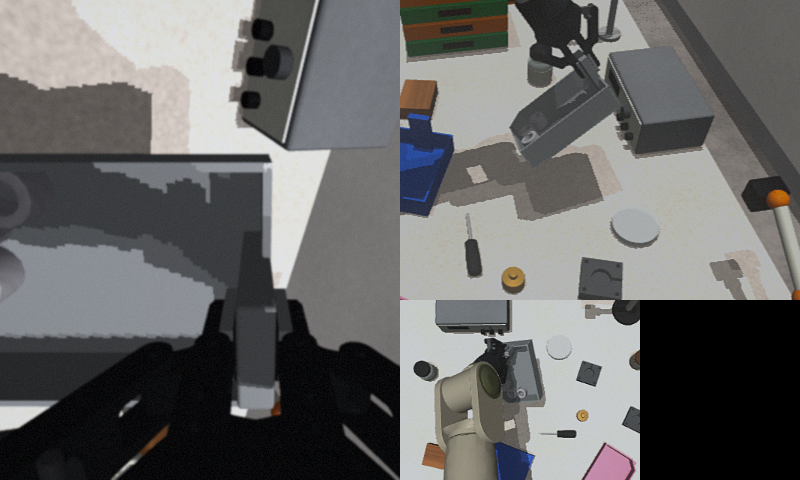

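```bash
cat > chk.py <<'E'
from h import *
s=ctrl.state();q=np.array(s['eef_rot']);r=R.from_quat(q[[1,2,3,0]]).as_matrix()
K=np.array([73.6,-48.6,4])
kt=np.array([48.6,-156.6,222-4])/1000;print('corner world',(r@kt+s['ee_pos']).round(3),'tilt',np.degrees(np.arccos(-r[2,2])).round(1))
for n in('wrist','side','top'):
    c=ctrl.capture(n);T=(cloud(c,s)-s['ee_pos'])@r*1000
    Q=np.stack([-T[...,1]-83,-T[...,0],222-T[...,2]],-1)
    m=(abs(Q[...,0])<84)&(abs(Q[...,1])<59)&(Q[...,2]>20)&(Q[...,2]<40)
    k,l,st,ce=cv2.connectedComponentsWithStats(m.astype('uint8'))
    for i in range(1,k):
        if st[i,4]>30:
            p=np.nanmedian(Q[l==i],0);print(n,st[i],'tote',p.round(),'dist',np.linalg.norm(p*[1,1,0]-K*[1,1,0]).round(), np.nanmin(Q[l==i],0).round(),np.nanmax(Q[l==i],0).round())
    if n=='side': cv2.imwrite('pics/s6.png',cv2.resize(c['pixels'][100:220,290:430],(700,600),interpolation=cv2.INTER_CUBIC)[:,:,::-1])
E
python3 chk.py
```

```text
corner world [0.559 0.115 0.108] tilt 37.6
wrist [  0 172  20  27 238] tote [ 67. -55.  24.] dist 9.0 [ 63. -59.  20.] [ 77. -45.  30.]
wrist [   0  172  100  139 6776] tote [ 58. -30.  25.] dist 24.0 [ 26. -59.  20.] [84. 16. 28.]
wrist [301 239  15  17 182] tote [-80. -23.  31.] dist 156.0 [-84. -24.  20.] [-77. -22.  40.]
side [389 128  15  13  58] tote [-78.  21.  33.] dist 167.0 [-84. -22.  22.] [-75.  25.  40.]
side [314 161  29  35 467] tote [ 66. -34.  26.] dist 17.0 [ 29. -59.  20.] [84. 19. 40.]
top [286 210  40  25 352] tote [ 68. -27.  24.] dist 22.0 [ 28. -57.  20.] [84. 37. 40.]
```

View pics/s6.png

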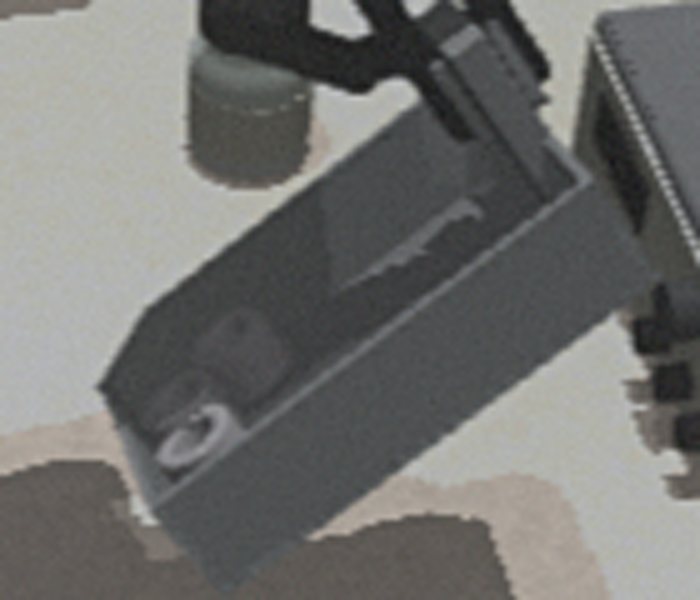

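The picture shows the three rings together at the low end, around (200,400), with the tote tilted 37.6° and the corner at 0.108 m.

```bash
python3 -c "
from station import ctrl
print(ctrl.close_job())"
```

```text
the job is handed in; nothing more can be done
None
```

The job is handed in with no verdict returned: the tote is held still at about 37.6° tilt, its cut-off corner about 108 mm above the bench with all three rings in it, and no bystander was touched.

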